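# Unload the battery charging bank at the end of the shift

## Task

The charging is done: switch the bank off and clear the wrench off its dust cover, laying it flat in the red tool tray, before you open the cover. Then open the cover, lift every battery pack straight up out of its well and stand it upright in the blue carrier, one to a compartment. When all are out shut the cover fully, without slamming it; keep the packs upright all the way and leave the other things on the bench alone.

Things in the scene. Friction and masses are not known exactly. Their poses are not given: they have to be found in the camera images.
- bank: four-bay charging bank fixed on the bench: black case 130 (x) x 276 (y) x 137 mm high, open at the top under its cover, walls 6 mm; origin at the centre of its underside, x from its front (robot side, orange band with green lamps) to its back, z up. A switch pod 100 (x) x 50 (y) x 60 mm stands against its right (-y) end
- well_row (a point): middle of the bank's row of four wells, at their mouths, 87 mm above the bench. Wells are centred at bank x = 0, y = -99, -33, 33, 99 mm, each 41 (x) x 35 (y) mm and 75 mm deep. Above the mouths there is 40 mm of clear room inside the case in front of and behind a pack, 34 mm between neighbours; pack tops lie 5 mm below the case rim
- cover (a joint): angle of the clear, orange-rimmed dust cover hinged on the case's back edge: 0 shut, 1.57 upright, 2.2 fully open (leaning back). Stiff friction hinge (about 0.4 N m): it stays wherever it is left
- cover_hinge (a point): middle of the cover's hinge line, which runs along the bank's y, 65 mm behind the bank's centre and 139.5 mm above the bench
- cover_bar (a point): centre of the cover's steel pull bar: round, 12 mm thick, 110 mm long along the bank's y, carried by two rods in the cover's plane 45 mm beyond its front edge, 180 mm from the hinge line. The cover is a plate 135 x 276 x 5 mm with a raised rim 8 mm wide and 5 mm high
- switch (a joint): the bank's toggle switch: 0 to 0.15 on (leaning to the front), 1.0 off (leaning to the back, at its stop); stays where it is left (friction 0.06 N m)
- switch_tip (a point): centre of the switch's red ball, 26 mm across, on a stem 50 mm long. It pivots about the bank's y axis, at a point 82 mm above the bench on the pod (bank x = 0, y = -163 mm); on a yellow block 70 x 50 mm whose top is 85 mm above the bench
- tote: blue steel battery carrier, loose, 1.4 kg, open box 250 (x) x 110 (y) x 65 mm high, walls, floor and dividers 5 mm; three dividers make four compartments in a row along x, centres at x = -92, -31, 31, 92 mm, each 56 (x) x 60 (y) mm, with a 17 mm side pocket along either side; origin at the centre of its underside. Stands to the left or the right of the bank
- tray: red tool tray fixed on the bench, open box 260 (x) x 130 (y) x 35 mm, walls and floor 4 mm; origin at the centre of its underside. Stands on the other side of the bank
- wrench: steel combination wrench 180 mm long, 160 g, lying flat; origin at its middle, underside; x runs along it to the open jaw, shank 17 mm wide (y) and 7 mm thick, jaw 38 mm wide, 8 mm thick. At the start it lies on the shut cover, roughly along the bank's y
- pack1: stick battery pack, an upright bar of 38 (its x) x 32 (its y) x 120 mm, 220 g, with black lower part and orange head (top 42 mm); origin at the centre of its underside, z up along it. At the start it stands in one of the bank's wells with 75 mm of it sunk and 45 mm showing; turned like the bank. None if there is no such pack this time
- pack2: stick battery pack, an upright bar of 38 (its x) x 32 (its y) x 120 mm, 220 g, with black lower part and orange head (top 42 mm); origin at the centre of its underside, z up along it. At the start it stands in one of the bank's wells with 75 mm of it sunk and 45 mm showing; turned like the bank. None if there is no such pack this time
- pack3: stick battery pack, an upright bar of 38 (its x) x 32 (its y) x 120 mm, 220 g, with black lower part and orange head (top 42 mm); origin at the centre of its underside, z up along it. At the start it stands in one of the bank's wells with 75 mm of it sunk and 45 mm showing; turned like the bank. None if there is no such pack this time
- pack4: stick battery pack, an upright bar of 38 (its x) x 32 (its y) x 120 mm, 220 g, with black lower part and orange head (top 42 mm); origin at the centre of its underside, z up along it. At the start it stands in one of the bank's wells with 75 mm of it sunk and 45 mm showing; turned like the bank. None if there is no such pack this time
- spraycan: bystander: spray can 66 mm across, 190 mm tall, behind the bank on the left; origin at the centre of its underside
- tape: bystander: yellow tape measure 70 x 36 x 66 mm, in front on the left; origin at the centre of its underside
- discs: bystander: pack of dark grinding discs 115 mm across, 18 mm high, in front of the bank; origin at the centre of its underside
- bolttin: bystander: steel tin of bolts 76 mm across, 55 mm high, behind the bank on the right; origin at the centre of its underside
- glassescase: bystander: grey glasses case 160 x 65 x 45 mm, behind the bank; origin at the centre of its underside

How it is judged (in metres and radians):
On the way, in this order (a step that is already met when the one before it is completed fails the run):
1. the bank is switched off and the wrench lies flat in the tool tray (value of joint switch above 0.85 rad and x of wrench in the frame of tray between -0.06 and 0.06 m and y of wrench in the frame of tray between -0.06 and 0.06 m and z of wrench in the frame of tray below 0.015 m and angle between wrench's own z axis and vertical below 0.15 rad and linear speed of wrench below 0.05 m/s), for 0.2 s.
2. the dust cover stands open (value of joint cover above 1.4 rad), for 0.2 s.
3. every pack stands upright in the carrier (x of pack1 in the frame of tote between -0.118 and 0.118 m and y of pack1 in the frame of tote between -0.03 and 0.03 m and z of each of pack1, pack2, pack3, pack4 in the frame of tote below 0.015 m and angle between each of pack1, pack2, pack3, pack4's own z axis and vertical below 0.3 rad and linear speed of each of pack1, pack2, pack3, pack4 below 0.05 m/s and x of pack2 in the frame of tote between -0.118 and 0.118 m and y of pack2 in the frame of tote between -0.03 and 0.03 m and x of pack3 in the frame of tote between -0.118 and 0.118 m and y of pack3 in the frame of tote between -0.03 and 0.03 m and x of pack4 in the frame of tote between -0.118 and 0.118 m and y of pack4 in the frame of tote between -0.03 and 0.03 m), for 0.2 s.
At the end, for the whole second after the job is handed in: The switch is off (over 0.85 rad), the wrench lies flat in the tool tray, every pack present stands upright (within 0.3 rad) on the floor of a compartment of the carrier, the cover is shut (under 0.06 rad), and all are at rest (all of step 1 and all of step 3 and value of joint cover below 0.06 rad); the robot touches nothing.
It fails at once if a bystander is pushed more than 30 mm (distance of any of spraycan, tape, discs, bolttin, glassescase from where it was at the start of the episode above 0.03 m).
It fails at once if a pack is tipped over (angle between any of pack1, pack2, pack3, pack4's own z axis and vertical above 0.8 rad).
It fails at once if the cover is slammed shut (velocity of joint cover below -4 rad/s).
Of pack1, pack2, pack3, pack4 only 2 to 4 are there at a start; the rules pass over those that are not, and their reading is None.
At some moment in a run one of tote, wrench may be knocked a few centimetres aside while the robot is not near it.
It also fails if it takes over 210 s, if anything falls off the work surface, if the arm or the gripper's body presses on something with over 40 N, if the wrist force passes 120 N, or if a joint passes its speed limit or range.

## Robot

A 6-joint arm with a two-finger parallel gripper is mounted at the origin on the work surface. World frame = base frame: x ahead of the robot, y to its left, z up, the work surface at z = 0. Lengths are in mm, angles in rad, forces in N, time in s.
With the tool pointing down it reaches from about 275 to 775 mm from the base axis. Payload 14.6 kg.
Tool frame: the origin (TCP) lies between the finger pads; the fingertips stand env.nose_length ahead of it and the grasp point (between the pads) is the TCP (env.nose_length is the distance from the TCP to the fingertips, in mm); z points along the fingers, x is the direction in which the jaws open and shut, and the axes are right-handed (so a half turn about z gives the same grasp; the last joint's range is limited). The gripper opens to 85 mm and grips with 20 to 120 N. Pads are 22 mm wide; open, the fingers measure 114 mm over their backs; the gripper's body (76 mm by 85 mm) begins 54 mm behind the grasp point. The pads swing forward as they close: fully open they stand 13 mm farther back than shut.
Start: joints at [-1.505, 0.263, -0.048, 1.259, 0, 1.415], TCP at [114.974, -512.259, 250.278] pointing down, gripper open.
Joint ranges: [-2.65, 2.65], [-0.89, 1.7], [-1.18, 1.37], [-2.13, 2.11], [-1.35, 1.29], [-3.14, 3.14]. Speed limits (rad/s): [1.89, 1.89, 2.57, 2.79, 3.14, 3.14].

## Interface

Orientations are given as a rotation vector (axis times angle).
In Python, from rig import env, kinematics, viewer, finish_job, get_clock, get_qpos, get_joint_vel, get_joint_efforts, get_position, get_orientation, get_force, get_wrist_torque, get_width gives the robot as it stands. Calls block until the motion is done:
- env.move_ptp(position, orientation): joint-space move of the TCP to a pose.
- env.move_l(position, attitude=None, max_speed=150, stop_force=None): straight line of the TCP; attitude=None keeps the orientation; max_speed is the mean speed in mm/s. With stop_force (N) it stops when the force on the tool has changed by that much, and returns True; else False.
- env.movej(angles): joint-space move.
- env.set_gripper(opening, effort=None): finger opening in mm; effort is the grip in N (None keeps the last); returns when the fingers have stopped.
- env.hold(seconds).
- kinematics.inverse_kinematics(position, orientation): joint angles nearest the present ones, or None.
- viewer.camera(name): name is "scene" or "top"; returns a dict with "img" (480x640x3 uint8, red, green, blue), "K" (3x3 intrinsics, pixels), "dist" ([k1, k2, p1, p2, k3] as OpenCV has them; the pictures are not rectified), "eye" and "orientation" of the camera in the world. Camera axes: x right, y down, z forward; pixel columns grow to the right and rows downward; lengths in mm; the calibration is good to about 2 mm. A picture is of the moment at which its call begins. There is no depth.
A pose or a line that the arm cannot do raises env.Unreachable and nothing moves.
- finish_job(): hands the job in, once; it reports no verdict.
Trained networks look in the newest picture that a camera, given by its name, has taken for a name from the list of things; names that differ only in an ending like _2 or _b are one class to them, and where a whole thing is asked for, a point or a joint stands for the part that bears it (a point fixed in the world has none). Each returns a list of dicts, best first, with "confidence" (0 to 1); they miss things now and then, are a little off and sometimes report something else, mostly with a low value. They report only what shows in the picture. A call takes as long as a camera call.
- viewer.search_frame(camera, target): "point" ([x, y, z] in mm, in world coordinates, good to about 4 mm: the middle of the surface that is visible of it).
- viewer.masks_of(camera, target): "mask" (480x640 bool, what is visible of it).
Readings, each from a call of its own:
- get_clock(): time.
- get_qpos(): joint angles.
- get_joint_vel(): joint speeds.
- get_joint_efforts(): joint torques, N m.
- get_position(): TCP position.
- get_orientation(): TCP orientation.
- get_force(): force on the tool from outside, world axes, zero at the start.
- get_wrist_torque(): the same for the moment, N m.
- get_width(): finger opening in mm.
Only numpy, scipy, OpenCV 4.12 (cv2) and the standard library are available. Lean on these libraries where they do the work, as an engineer would, in place of code of your own. Each camera call takes 0.05 s, during which the arm holds its last target.

## Working session

There is one attempt and no reset: what is moved stays moved. The work goes in short steps, each a Python script; the robot and the scene stay as the last script left them, time stands still between calls to the robot, and variables do not carry over. Pictures are saved under pics/ and viewed, and the job is handed in when it is done.

```bash
ls; mkdir -p pics; python3 - <<'E'
from rig import *
import cv2
print(get_clock(), env.nose_length, get_position(), get_orientation(), get_width())
for c in ["scene","top"]:
    d=viewer.camera(c); cv2.imwrite(f"pics/{c}0.png",d["img"][:,:,::-1]); print(c,d["K"],d["dist"],d["eye"],d["orientation"])
    for n in ["bank","well_row","cover","cover_hinge","cover_bar","switch","switch_tip","tote","tray","wrench","pack1","spraycan","tape","discs","bolttin","glassescase"]:
        r=viewer.search_frame(c,n); print(n,[(x["point"],round(x["confidence"],2)) for x in r[:5]])
print(get_clock())
E
```

```text
pics
0.0 19.0 [ 114.9473853  -512.00332165  249.8107609 ] [-2.45202035e+00  1.96268596e+00  1.15491206e-03] 85.34059763708287
scene [[617.14120105   0.         322.75813233]
 [  0.         617.14120105 243.94105834]
 [  0.           0.           1.        ]] [-0.09587739  0.          0.          0.          0.        ] [ 717.3492485  -494.44873806 1152.60742388] [-2.66244028 -0.41221315  0.0761568 ]
bank [([581.1, -43.5, 142.3], 0.6), ([572.7, 1.5, 142.3], 0.16)]
well_row [([582.4, -41.2, 139.5], 0.97)]
cover [([575.2, 2.9, 145.3], 0.89)]
cover_hinge [([584.4, -39.3, 145.8], 0.87), ([791.3, -0.0, 41.9], 0.51)]
cover_bar [([570.0, 1.1, 143.5], 0.59)]
switch [([573.3, -154.6, 134.7], 0.65)]
switch_tip [([574.1, -150.0, 136.8], 0.61)]
tote [([534.1, 352.2, 47.0], 0.56)]
tray [([483.0, -334.7, 0.4], 0.93)]
wrench [([566.1, -6.6, 148.0], 0.81)]
pack1 [([582.5, -47.4, 142.8], 0.63), ([572.5, -155.5, 135.1], 0.2)]
spraycan [([762.6, 146.0, 146.6], 0.78), ([572.5, -154.6, 134.2], 0.68)]
tape [([403.9, 106.9, 58.4], 0.93), ([570.5, -8.1, 147.6], 0.43)]
discs [([388.7, -45.4, 20.9], 0.67), ([5
[... 433 characters left out ...]
 -0.15338115]
bank [([571.1, -0.6, 136.7], 0.56)]
well_row [([567.6, 0.3, 139.0], 0.81)]
cover [([564.9, 11.3, 138.8], 0.6)]
cover_hinge [([570.4, 1.9, 144.0], 0.71)]
cover_bar [([571.7, 15.3, 142.0], 0.83)]
switch []
switch_tip [([573.5, -145.2, 134.9], 0.59)]
tote [([528.7, 357.3, 36.8], 0.56)]
tray [([741.2, 164.1, 175.4], 0.69), ([482.8, -337.9, 0.5], 0.58)]
wrench [([566.1, 3.0, 152.0], 0.68)]
pack1 []
spraycan [([744.6, 162.0, 173.6], 0.57)]
tape [([400.2, 120.5, 62.1], 0.59)]
discs [([570.2, -146.7, 132.5], 0.68), ([383.0, -38.1, 22.2], 0.58)]
bolttin [([770.1, -176.4, 17.2], 0.62)]
glassescase [([568.2, -3.7, 138.5], 0.64), ([787.5, 9.2, 42.5], 0.63), ([566.0, 0.5, 152.0], 0.15)]
1.7
```

View pics/scene0.png

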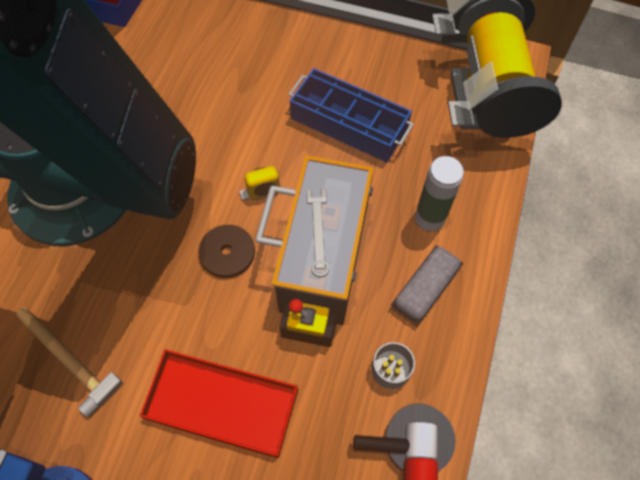

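View pics/top0.png

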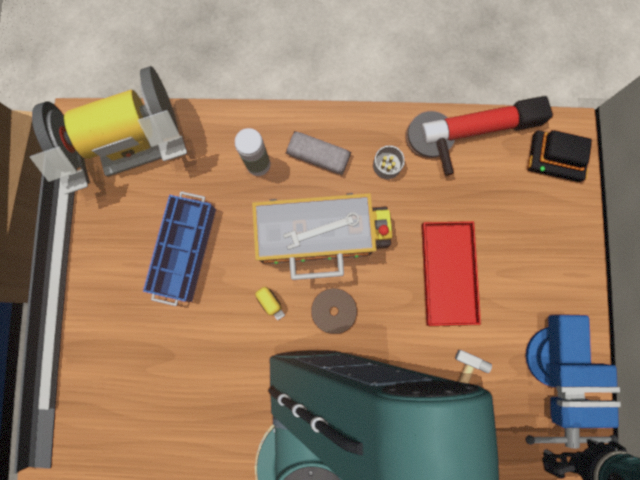

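```bash
cat > h.py <<'E'
from rig import *
import numpy as np, cv2
from scipy.spatial.transform import Rotation as R
def shot(c,name=None,crop=None,scale=1):
    d=viewer.camera(c)
    if name: save(d["img"],name,crop,scale)
    return d
def save(im,name,crop=None,scale=1):
    if crop: a,b,c2,e=crop; im=im[b:e,a:c2]
    im=cv2.resize(im,None,fx=scale,fy=scale,interpolation=cv2.INTER_CUBIC)
    cv2.imwrite(f"pics/{name}.png",im[:,:,::-1])
def back(d,px,z):
    px=np.asarray(px,float).reshape(-1,1,2)
    n=cv2.undistortPoints(px,d["K"],d["dist"]).reshape(-1,2)
    r=R.from_rotvec(d["orientation"]).apply(np.c_[n,np.ones(len(n))])
    e=np.array(d["eye"]); t=(z-e[2])/r[:,2]
    return e+r*t[:,None]
def proj(d,P):
    Rm=R.from_rotvec(d["orientation"]).inv().as_matrix()
    t=-Rm@np.array(d["eye"])
    return cv2.projectPoints(np.asarray(P,float).reshape(-1,1,3),cv2.Rodrigues(Rm)[0],t,d["K"],d["dist"])[0].reshape(-1,2)
def rect(d,mask,z):
    "min-area rectangle of a mask back-projected on height z: centre, size, direction of long side"
    ys,xs=np.nonzero(mask); P=back(d,np.c_[xs,ys],z)[:,:2].astype(np.float32)
    (c,s,a)=cv2.minAreaRect(P); 
    if s[0]<s[1]: s=s[::-1]; a+=90
    return np.round(c,1),np.round(s,1),round((a+90)%180-90,2)
def big(mask):
    n,l,st,_=cv2.connectedComponentsWithStats(mask.astype(np.uint8))
    return l==1+np.argmax(st[1:,4])
def down(a):
    "tool down, jaw-opening axis at world angle a (rad)"
    return (R.from_euler('z',a)*R.from_rotvec([np.pi,0,0])).as_rotvec()
E
python3 - <<'E'
from h import *
for c in ["scene","top"]:
    d=viewer.camera(c); im=d["img"]; hsv=cv2.cvtColor(im,cv2.COLOR_RGB2HSV)
    for t,z in [("tray",35),("tote",65),("cover",147),("wrench",150),("bank",147)]:
        for m in viewer.masks_of(c,t)[:2]:
            print(c,t,round(m["confidence"],2),m["mask"].sum(),rect(d,big(m["mask"]),z))
    h,s,v=[hsv[:,:,i].astype(int) for i in range(3)]
    red=big(((h<6)|(h>174))&(s>180)&(v>90)); print("red",rect(d,red,35))
    blue=big((h>105)&(h<125)&(s>120)); print("blue",rect(d,blue,65))
    save(im,c+"bank",(220,140,400,360) if c=="scene" else (230,170,410,330),3.5 if c=="top" else 2.7)
    save(im,c+"tote",(280,60,420,170) if c=="scene" else (130,180,230,320),4)
E
```

```text
scene tray 0.35 1569 (array([ 766.6, -175.1]), array([86.4, 77.8]), 79.55)
scene tote 0.59 6831 (array([528.3, 332.5]), array([282.8, 157. ]), -10.31)
scene cover 0.81 9757 (array([550. ,  11.2]), array([280.2, 186.6]), -84.66)
scene wrench 0.81 914 (array([566.3,  -7.1]), array([178.2,  37.5]), -71.19)
scene bank 0.72 12563 (array([555.3, -31.9]), array([367.2, 191.8]), -85.16)
red (array([ 485.5, -332.9]), array([259. , 130.1]), 2.51)
blue (array([532.7, 343.5]), array([244.8, 104.9]), -7.88)
top tray 0.83 5658 (array([ 484.1, -330.6]), array([261.1, 138.5]), 2.07)
top tray 0.34 1562 (array([382.6, -40.1]), array([111.1, 107.6]), -88.64)
top tote 0.62 5173 (array([527.2, 343.8]), array([278.4, 131. ]), -11.45)
top cover 0.69 6745 (array([548.4,  11.5]), array([278.3, 186.8]), -84.26)
top wrench 0.7 762 (array([565.9,  -7.5]), array([176.7,  38.8]), -70.09)
top bank 0.68 8179 (array([551.9,  -8.9]), array([320.9, 193.1]), -84.15)
red (array([ 483.4, -330.1]), array([257.1, 132.6]), 2.15)
blue (array([ 298.9, -615.4]), array([219.4, 164.4]), -89.82)
```

```bash
python3 -c "
import cv2,numpy as np
for a in ['bank','tote']:
  A=cv2.imread(f'pics/scene{a}.png');B=cv2.imread(f'pics/top{a}.png');print(A.shape,B.shape)"
```

```text
(594, 486, 3) (560, 630, 3)
(440, 560, 3) (560, 400, 3)
```

View pics/scenebank.png

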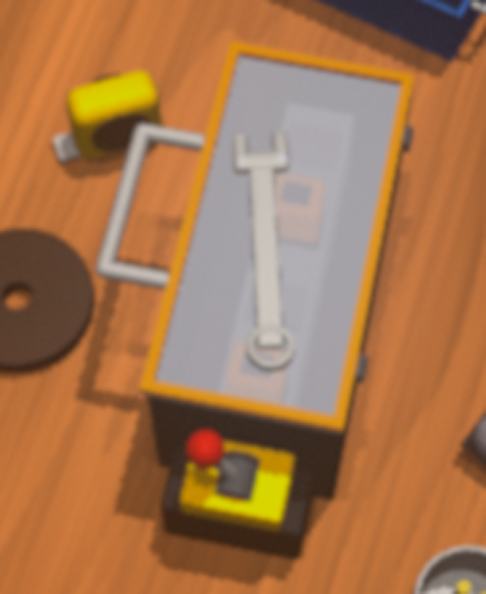

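View pics/topbank.png

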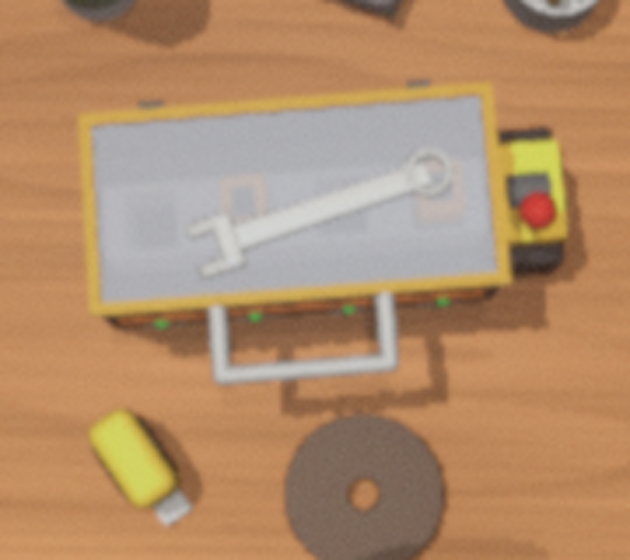

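View pics/toptote.png

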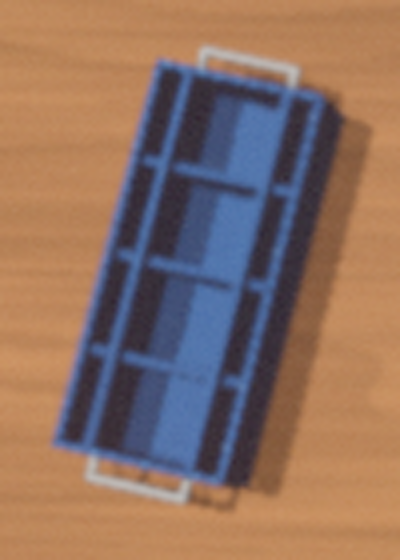

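View pics/scenetote.png

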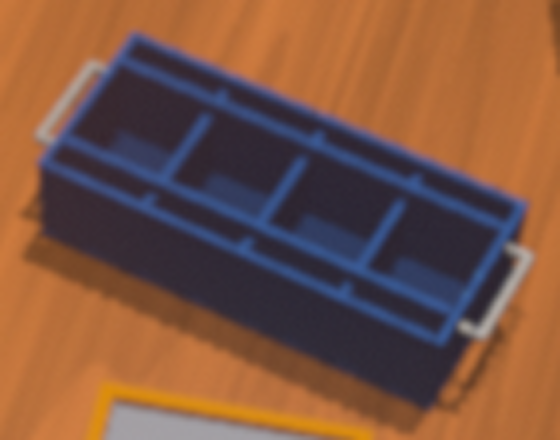

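```bash
cat >> h.py <<'E'
from scipy.optimize import least_squares
def fitpose(obs,x0):
    "obs: list of (cam dict, local pts, pixels); pose x,y,yaw"
    def f(p):
        r=[]
        Rz=R.from_euler('z',p[2])
        for d,L,px in obs: r.append((proj(d,Rz.apply(L)+[p[0],p[1],0])-px).ravel())
        return np.concatenate(r)
    s=least_squares(f,x0,x_scale=[10,10,.05]); return s.x, f(s.x).reshape(-1,2)
E
python3 - <<'E'
from h import *
S=viewer.camera("scene");T=viewer.camera("top")
L=np.array([[65,138,147],[65,-138,147],[-70,-138,147],[-70,138,147]],float)
pt=np.array([[80,116],[492,84],[511,282],[95,312]])/3.5+[230,170]
ps=np.array([[411,75],[340,427],[145,388],[235,45]])/2.7+[220,140]
# mind pixel-centre shift of resize
pt+= -.5+.5/3.5; ps+=-.5+.5/2.7
for o in ([(T,L,pt)],[(S,L,ps)],[(T,L,pt),(S,L,ps)]):
    p,r=fitpose(o,[570,0,0]); print(p.round(3),r.round(1).tolist())
E
```

```text
[5.77296e+02 1.17680e+01 1.00000e-01] [[0.0, -0.7], [0.5, -0.6], [0.5, 0.2], [-1.0, 1.0]]
[5.77786e+02 1.56030e+01 1.01000e-01] [[1.7, -0.2], [1.6, 0.8], [-1.8, 0.3], [-1.4, -1.4]]
[5.77657e+02 1.39340e+01 1.01000e-01] [[-0.9, -0.8], [-0.5, -0.8], [-0.4, 0.0], [-1.9, 0.8], [1.4, 0.5], [1.2, 1.6], [-2.2, 1.1], [-1.8, -0.7]]
```

```bash
cat >> h.py <<'E'
BX,BY,BA=577.5,13.,0.1
def bw(p):
    return R.from_euler('z',BA).apply(np.asarray(p,float))+[BX,BY,0]
E
python3 - <<'E'
from h import *
for g in [down(BA),down(BA+np.pi)]:
    print(kinematics.inverse_kinematics(bw([-85,-163,129]),g))
q=get_qpos()
a=BA if abs((np.array(kinematics.inverse_kinematics(bw([-85,-163,129]),down(BA)))-q)[5])<abs((np.array(kinematics.inverse_kinematics(bw([-85,-163,129]),down(BA+np.pi)))-q)[5]) else BA+np.pi
print("a",a)
o=down(a)
env.set_gripper(0)
env.move_ptp(bw([-90,-164,240]),o)
env.move_l(bw([-90,-164,129]))
print(get_position(),get_force(),get_clock())
print(env.move_l(bw([2,-164,127]),max_speed=50,stop_force=10)); 
p=get_position(); print(R.from_euler('z',-BA).apply(p-[BX,BY,0]),get_force())
shot("scene","sw1",(250,260,360,370),5)
env.move_l(bw([-40,-164,129]))
env.move_l(bw([-40,-164,240]))
shot("scene","sw2",(250,260,360,370),5)
d=shot("top","sw3",(350,180,420,290),5)
print(viewer.search_frame("top","switch_tip"),get_clock())
E
```

```text
[-4.53209936e-01  3.43506018e-01 -2.72815101e-01  9.54475208e-01
 -4.44089210e-16  1.01758639e+00]
[-4.53209936e-01  3.43506018e-01 -2.72815101e-01  9.54475208e-01
 -4.44089210e-16 -2.12400626e+00]
a 0.1
[ 504.65669215 -159.52402118  129.71354783] [-0.44363184 -0.55828869 -0.55401783] 5.9583
True
[  -2.34169021 -163.77345356  126.30720871] [-3.45287233 -1.59548135  1.12562368]
[] 9.075
```

View pics/sw2.png

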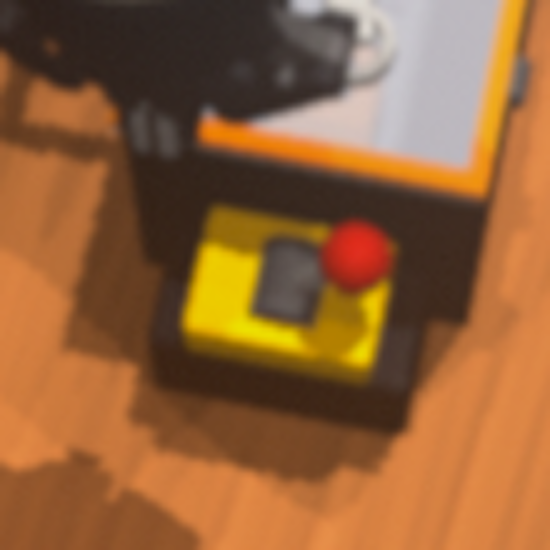

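View pics/sw3.png

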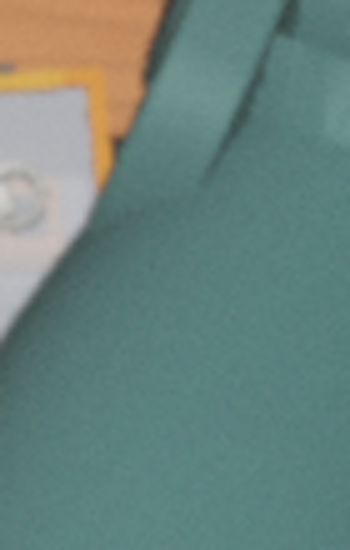

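```bash
python3 - <<'E'
from h import *
env.move_ptp([420,-260,280],down(0.3))
for c in ["scene","top"]:
    d=shot(c,c+"w",(250,140,400,340) if c=="scene" else (230,180,400,330),2.8 if c=="scene" else 3.5)
    for m in viewer.masks_of(c,"wrench")[:2]:
        print(c,round(m["confidence"],2),m["mask"].sum(),rect(d,big(m["mask"]),146))
    if c=="scene": print("ball",back(d,[[321.4,311]],126)-[BX,BY,0])
print(get_clock())
E
```

```text
scene 0.94 966 (array([565.5,  -4.4]), array([180.7,  37.6]), -71.19)
scene 0.53 12981 (array([556.3, -32.3]), array([367.8, 194. ]), -84.42)
ball [[  40.98132853 -156.23300665  126.        ]]
top 0.59 574 (array([564.8,  -0.6]), array([160.3,  39.7]), -69.84)
10.0083
```

View pics/scenew.png

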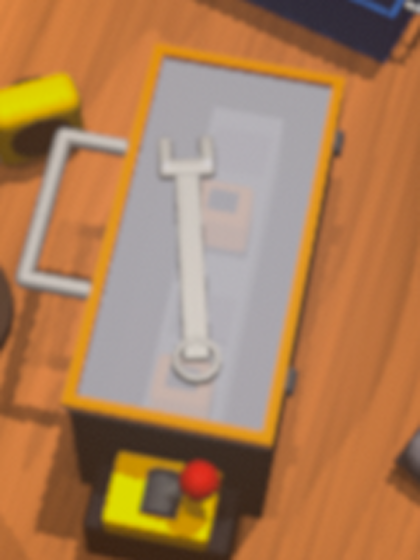

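View pics/topw.png

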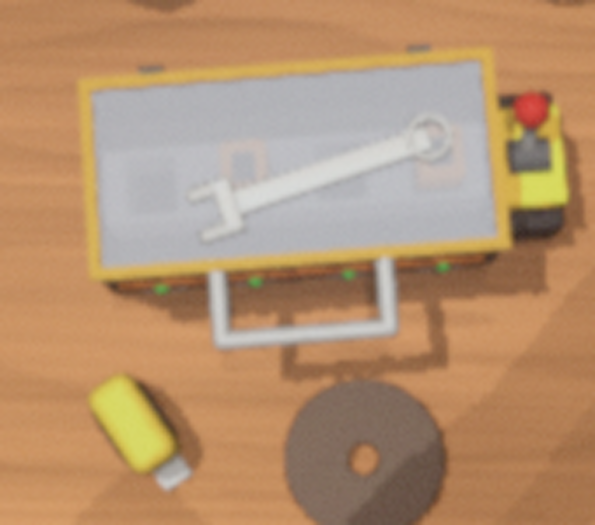

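```bash
python3 - <<'E'
from h import *
for c,p,s,o in [("scene",[[188,170],[197,355]],2.8,[250,140]),("top",[[238,207],[424,141]],3.5,[230,180])]:
    d=viewer.camera(c); P=back(d,np.array(p)/s+o-.5+.5/s,149); v=P[0]-P[1]
    print(c,P.round(1).tolist(),np.degrees(np.arctan2(v[1],v[0])),P.mean(0).round(1))
E
```

```text
scene [[546.9, 54.5, 149.0], [593.3, -72.2, 149.0]] 110.09672896033815 [570.1  -8.8 149. ]
top [[544.1, 47.7, 149.0], [590.7, -73.5, 149.0]] 111.04709975989802 [567.4 -12.9 149. ]
```

```bash
python3 - <<'E'
from h import *
o=down(0.354)
env.set_gripper(36)
env.move_ptp([567,-6,220],o)
env.move_l([567,-6,180],max_speed=100)
print(get_force())
h=env.move_l([567,-6,150],max_speed=20,stop_force=5)
p=get_position(); print(h,p,get_force(),get_width())
if h:
    env.move_l(p+[0,0,3.5],max_speed=20)
    env.set_gripper(10,50)
    print(get_width(),get_force(),get_position())
shot("scene","grip1",(200,100,420,340),2.5)
print(get_clock())
E
```

```text
[-0.00265407  0.49807428  0.46683454]
True [566.98470421  -5.96778543 159.93181057] [-1.30189013 -0.05217706  6.16928296] 35.68928818735409
14.533345133105485 [-0.95651337 -0.66518627  2.85699592] [566.95550807  -5.96638599 163.50612388]
13.9333
```

View pics/grip1.png

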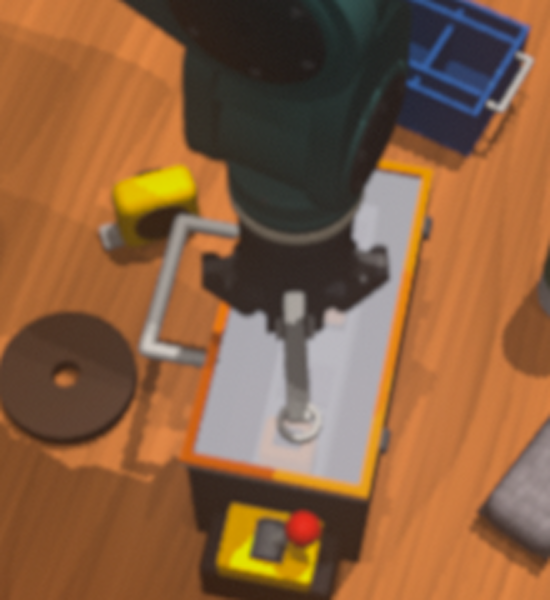

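```bash
python3 - <<'E'
from h import *
p=get_position()
env.move_l(p+[0,0,30],max_speed=60); env.hold(.2)
print(get_width(),get_force(),get_wrist_torque())
shot("scene","grip2",(200,100,420,340),2.5)
shot("top","grip3",(200,100,420,340),2.5)
print(get_clock())
E
```

```text
15.052975936684959 [-0.53426916  0.59068324 -2.24252929] [-0.03299663 -0.02772742 -0.01000689]
14.8833
```

View pics/grip2.png

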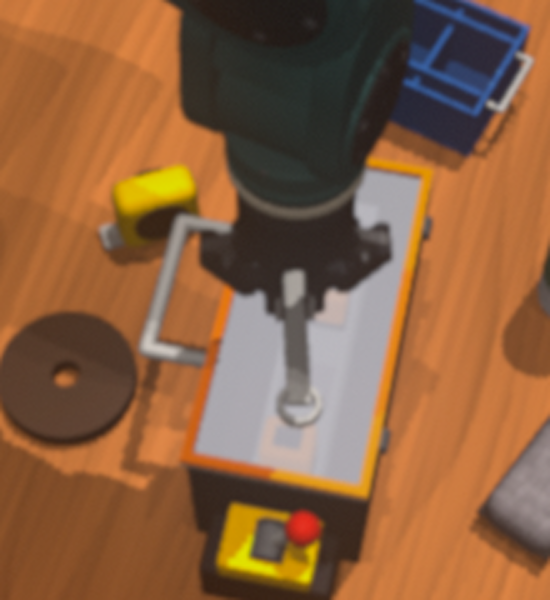

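```bash
python3 - <<'E'
from h import *
p=get_position()
env.move_l([567,-6,250],max_speed=150)
best=min([-1.53,1.61],key=lambda a:abs(kinematics.inverse_kinematics([484.5,-331,150],down(a))[5]))
o=down(best); print(best)
env.move_ptp([484.5,-331,200],o)
env.move_l([484.5,-331,45],max_speed=150)
env.hold(.2)
h=env.move_l([484.5,-331,24.5],max_speed=25,stop_force=4)
print(h,get_position(),get_force())
env.set_gripper(40); env.hold(.2)
env.move_l([484.5,-331,150]); env.move_ptp([484.5,-180,280],down(best))
d=shot("scene","tr1",(130,330,310,470),3.5)
for m in viewer.masks_of("scene","wrench")[:1]: print(m["confidence"],rect(d,big(m["mask"]),12))
d=shot("top","tr2",(400,200,500,340),3.5)
for m in viewer.masks_of("top","wrench")[:1]: print(m["confidence"],rect(d,big(m["mask"]),12))
print(get_clock())
E
```

```text
1.61
True [ 484.33187976 -330.86820829   25.51284234] [-0.77481622  1.59733584  6.75993999]
0.61 (array([ 486.3, -328.4]), array([177.8,  38.2]), 2.69)
21.7083
```

View pics/tr1.png

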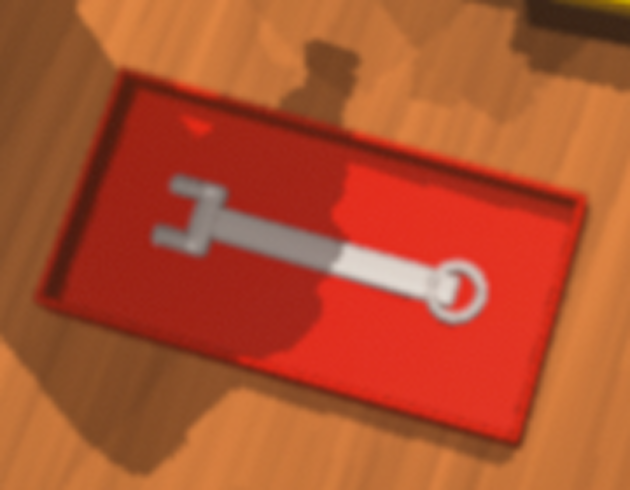

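```bash
cat >> h.py <<'E'
def barp(th): return bw([65-180*np.cos(th),0,139.5+180*np.sin(th)])
E
python3 - <<'E'
from h import *
d=viewer.camera("top"); P=back(d,[np.array([307.5,335])/3.5+[230,180]-.36],145); print("bar top",P,"model",barp(0))
for th in np.arange(0,2.21,.2): 
    q=kinematics.inverse_kinematics(barp(th),down(BA)); print(round(th,1),barp(th).round(0),None if q is None else np.round(q,2))
print(kinematics.inverse_kinematics(barp(1.9)+[0,0,60],down(BA)))
E
```

```text
bar top [[4.61678846e+02 2.28345510e-01 1.45000000e+02]] model [463.07452099   1.51915709 139.5       ]
0.0 [463.   2. 140.] [-0.17  0.22 -0.42  0.93 -0.    1.3 ]
0.2 [467.   2. 175.] [-0.17  0.2  -0.34  1.03 -0.    1.3 ]
0.4 [477.   3. 210.] [-0.16  0.2  -0.25  1.12 -0.    1.31]
0.6 [494.   5. 241.] [-0.16  0.21 -0.14  1.22 -0.    1.32]
0.8 [517.   7. 269.] [-0.14  0.25 -0.02  1.3  -0.    1.33]
1.0 [545.  10. 291.] [-0.13  0.29  0.1   1.38 -0.    1.34]
1.2 [577.  13. 307.] [-0.12  0.35  0.23  1.45 -0.    1.35]
1.4 [612.  16. 317.] [-0.11  0.42  0.36  1.52 -0.    1.36]
1.6 [647.  20. 319.] [-0.09  0.49  0.49  1.58 -0.    1.38]
1.8 [683.  24. 315.] [-0.08  0.57  0.62  1.62 -0.    1.39]
2.0 [717.  27. 303.] [-0.08  0.64  0.74  1.66 -0.    1.39]
2.2 [748.  30. 285.] [-0.07  0.72  0.83  1.69 -0.    1.4 ]
[-8.00514635e-02  6.62038638e-01  9.61127956e-01  1.86988564e+00
 -4.44089210e-16  1.39074486e+00]
```

```bash
python3 - <<'E'
from h import *
o=down(BA)
env.set_gripper(45)
env.move_ptp(barp(0)+[0,0,110],o)
env.move_l(barp(0)+[0,0,1],max_speed=120)
env.set_gripper(5,40)
print("w",get_width(),get_force(),get_position(),get_clock())
for th in np.arange(.1,1.91,.1):
    h=env.move_l(barp(th),max_speed=70,stop_force=35)
    print(round(th,1),h,get_force().round(1),round(get_width(),1))
    if h: break
shot("scene","cv1"); print(get_clock())
E
```

```text
w 10.648546855899871 [-3.4829137  -0.22007515  7.08948112] [462.97194183   1.47482465 140.91978666] 25.075
0.1 False [-3.6 -2.1 -0.4] 10.7
0.2 False [-6.3 -2.5  1.6] 10.6
0.3 False [-9.8 -3.6  2.7] 10.8
0.4 False [-13.4  -3.9   6.2] 10.8
0.5 False [-17.5  -4.2   9.5] 10.8
0.6 False [-24.1  -4.5  16.3] 10.6
0.7 False [-30.7  -5.6  23.7] 10.1
0.8 False [-32.2  -4.5  30.7] 10.3
0.9 False [-28.5  -2.5  36.8] 10.3
1.0 False [-19.1  -1.1  30.1] 10.5
1.1 False [-14.5  -0.4  28.2] 10.3
1.2 False [-7.5  0.6 22. ] 10.3
1.3 False [-1.9  0.3 14.4] 10.4
1.4 False [0.8 0.4 7.8] 10.3
1.5 False [-0.1  0.9  4.5] 10.6
1.6 False [2.  1.8 6.5] 10.6
1.7 False [2.1 2.9 3.6] 10.6
1.8 False [1.  2.7 4.1] 10.0
1.9 False [2.7 2.7 4.6] 10.5
32.8667
```

View pics/cv1.png

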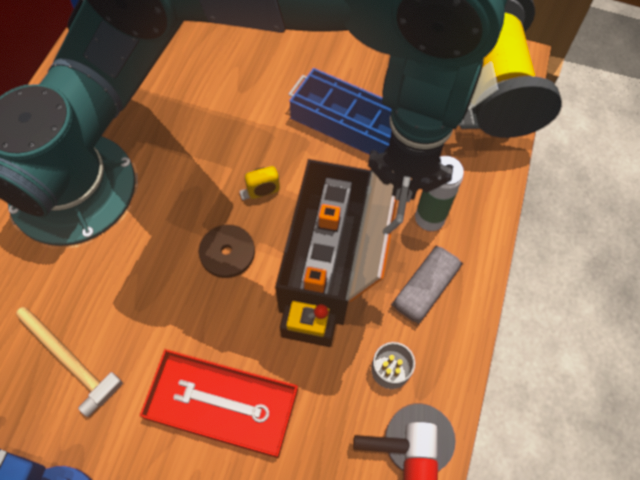

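```bash
python3 - <<'E'
from h import *
p=get_position()
env.set_gripper(40)
env.move_l(p+[0,0,60],max_speed=120)
env.move_ptp([400,-150,330],down(BA))
for c in ["scene","top"]:
    d=shot(c,c+"p",(250,130,420,340) if c=="scene" else (230,160,410,330),2.8 if c=="scene" else 3.5)
    save(d["img"],c+"t",(280,60,420,170) if c=="scene" else (130,180,230,320),5 if c=="scene" else 4)
    np.savez(c+".npz",**{k:np.asarray(v) for k,v in d.items()})
    for r in viewer.search_frame(c,"pack1"): print(c,r["point"],round(r["confidence"],2))
    for r in viewer.search_frame(c,"tote")[:1]: print(c,r)
    for w in [-99,-33,33,99]: print(w,proj(d,[bw([0,w,132])]).round(1), end=' ')
print(get_clock())
E
```

```text
scene [587.2, -88.4, 133.9] 0.92
scene [576.0, 34.1, 128.6] 0.78
scene [388.7, -47.2, 19.9] 0.65
scene {'point': [531.3, 352.3, 49.4], 'confidence': 0.62}
-99 [[314.6 275.8]] -33 [[322.1 243.4]] 33 [[329.2 212.6]] 99 [[336.  183.2]] top [571.6, 44.9, 133.7] 0.77
top [580.1, -83.3, 133.5] 0.5
top [631.2, 11.6, 121.7] 0.39
top {'point': [525.6, 360.3, 35.9], 'confidence': 0.67}
-99 [[355.5 222.7]] -33 [[327.4 224.9]] 33 [[299.2 227.1]] 99 [[271.  229.2]] 35.525
```

View pics/scenep.png

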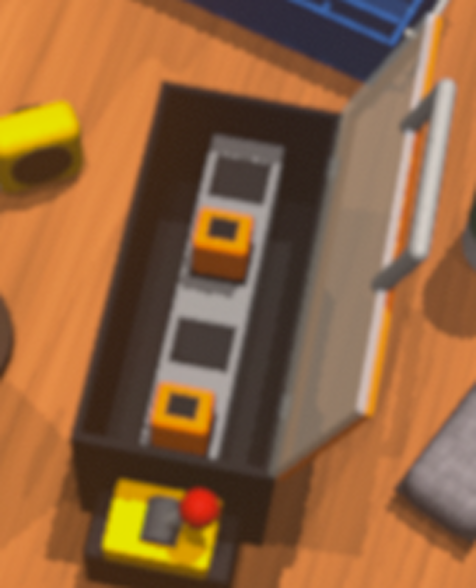

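View pics/topp.png

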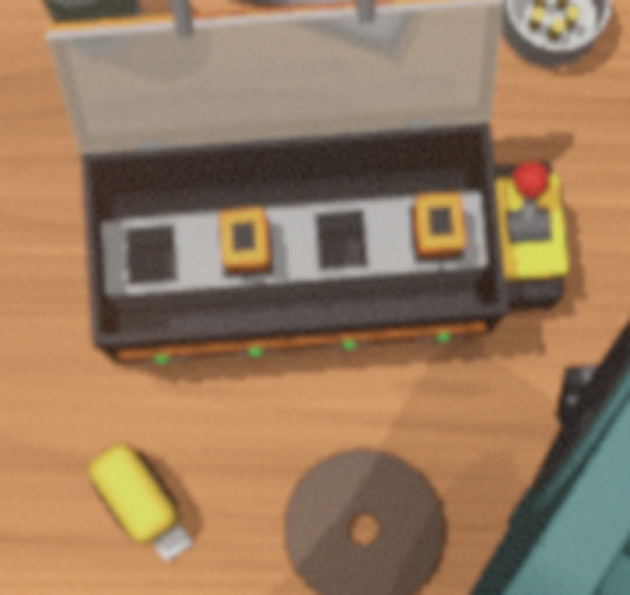

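View pics/scenet.png

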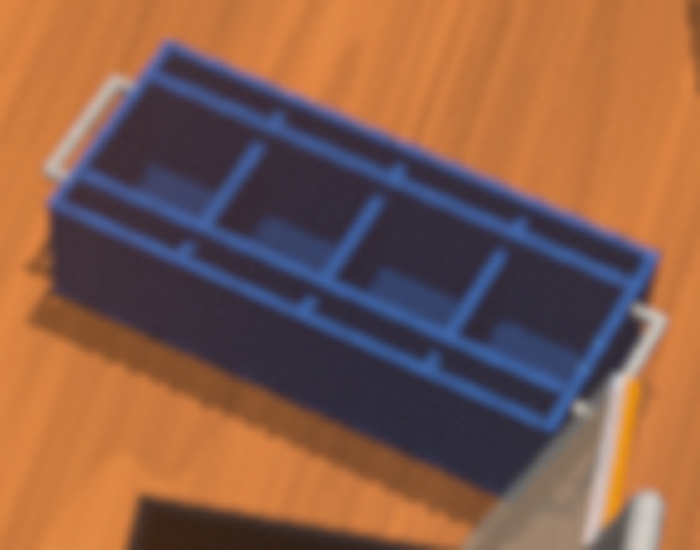

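View pics/topt.png

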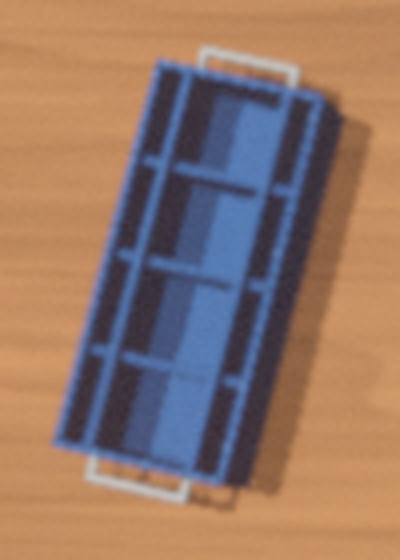

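```bash
sed -i 's/^BX,BY,BA=.*/BX,BY,BA=577.5,14.0,0.1/' h.py; python3 - <<'E'
from h import *
S=dict(np.load("scene.npz"));T=dict(np.load("top.npz"))
L=np.array([[-125,55,65],[125,55,65],[125,-55,65],[-125,-55,65]],float)
ps=np.array([[168,42],[657,258],[548,430],[53,203]])/5+[280,60]-.4
pt=np.array([[55,445],[160,61],[323,97],[228,484]])/4+[130,180]-.375
for o in ([(T,L,pt)],[(S,L,ps)],[(T,L,pt),(S,L,ps)]):
    p,r=fitpose(o,[530,340,-.15]); print(p.round(3),r.round(1).tolist())
# overlay dividers
Rz=R.from_euler('z',p[2])
for nm,d,cr,s in [("ovs",S,(280,60,420,170),5),("ovt",T,(130,180,230,320),4)]:
    im=d["img"].copy(); 
    im=cv2.resize(im[cr[1]:cr[3],cr[0]:cr[2]],None,fx=s,fy=s)
    for x in [-92,-31,31,92]:
        q=proj(d,Rz.apply([[x-28,-30,65],[x+28,-30,65],[x+28,30,65],[x-28,30,65]])+[p[0],p[1],0])
        cv2.polylines(im,[np.int32((q-[cr[0],cr[1]]+.5)*s)],True,(255,255,0),1)
    cv2.imwrite(f"pics/{nm}.png",im[:,:,::-1])
E
```

```text
[ 5.28993e+02  3.49103e+02 -1.91000e-01] [[-0.0, 0.7], [-0.4, -0.8], [0.8, -0.8], [-0.4, 0.8]]
[ 5.29241e+02  3.53543e+02 -2.06000e-01] [[0.1, -0.8], [0.8, -0.4], [0.5, 0.9], [-1.5, -0.1]]
[ 5.29278e+02  3.51117e+02 -1.98000e-01] [[-1.1, 0.3], [-0.8, -1.0], [0.3, -0.7], [-1.6, 0.8], [-0.6, 0.2], [0.6, 0.0], [0.7, 1.6], [-1.9, 1.2]]
```

View pics/ovs.png

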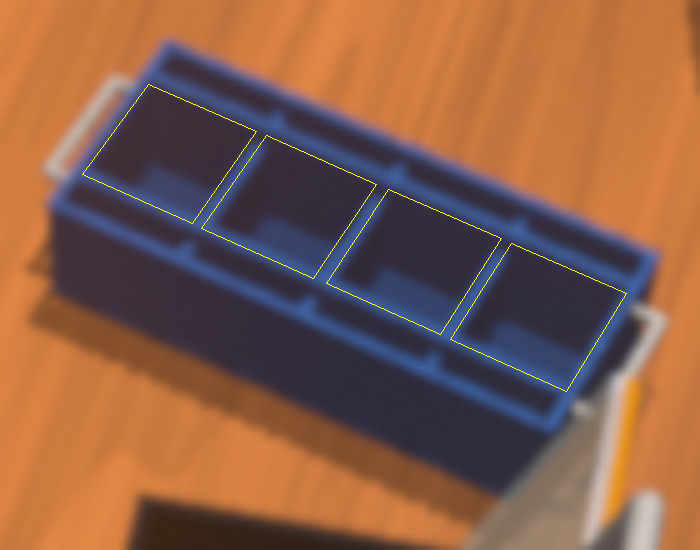

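View pics/ovt.png

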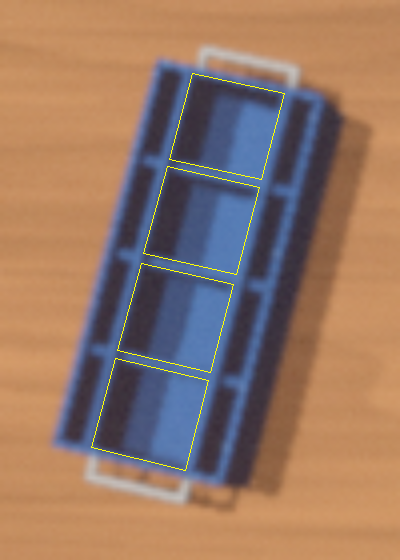

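```bash
cat >> h.py <<'E'
TX,TY,TA=529.2,351.3,-0.198
def tw(x,y=0):
    return R.from_euler('z',TA).apply([x,y,0])+[TX,TY,0]
def pick(w):
    o=down(BA); env.set_gripper(60)
    env.move_ptp(bw([0,w,230]),o); env.move_l(bw([0,w,150]))
    h=env.move_l(bw([0,w,113]),max_speed=60,stop_force=15)
    print("desc",h,get_position().round(1))
    env.set_gripper(20,70); print("w",get_width(),get_force().round(1),get_wrist_torque().round(2))
    h=env.move_l(bw([0,w,200]),max_speed=60,stop_force=25); print("lift",h,get_force().round(1))
    if h: return
    env.move_l(bw([0,w,270]),max_speed=120)
    print("w",get_width(),get_force().round(1))
E
python3 - <<'E'
from h import *
pick(33)
shot("scene","pk1"); 
for c in ["scene","top"]:
    shot(c); print([x["point"] for x in viewer.search_frame(c,"tote")[:1]])
print(get_clock())
E
```

```text
desc False [574.3  46.8 113.1]
w 37.477023151827524 [-1.6 -0.2  6.6] [-0.04  0.23 -0.01]
lift False [ 0.3 -0.2 -2.3]
w 37.36494116834247 [-0.  -0.3 -2.5]
[[599.6, 346.8, 49.2]]
[[526.3, 355.8, 40.6]]
41.3
```

View pics/pk1.png

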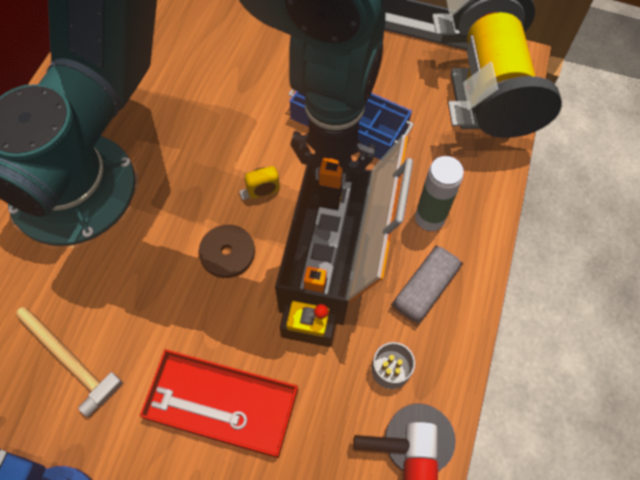

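```bash
cat >> h.py <<'E'
def place(x):
    o=down(TA); P=tw(x)
    env.move_l([P[0],P[1],270],attitude=o,max_speed=200)
    env.hold(.2); print("w",get_width(),get_force().round(1))
    env.move_l([P[0],P[1],125],max_speed=120); env.hold(.2)
    h=env.move_l([P[0],P[1],104],max_speed=25,stop_force=4)
    print("down",h,get_position().round(1),get_force().round(1))
def release(x):
    P=tw(x)
    env.set_gripper(54); env.hold(.2)
    env.move_l([P[0],P[1],200],max_speed=100)
E
python3 - <<'E'
from h import *
place(31)
d=shot("scene","pl1",(270,50,430,200),4); print(get_clock())
E
```

```text
w 37.36197728100091 [ 0.3 -0.4 -2.5]
down True [559.4 345.2 106.5] [-1.7  0.1  5.8]
45.45
```

View pics/pl1.png

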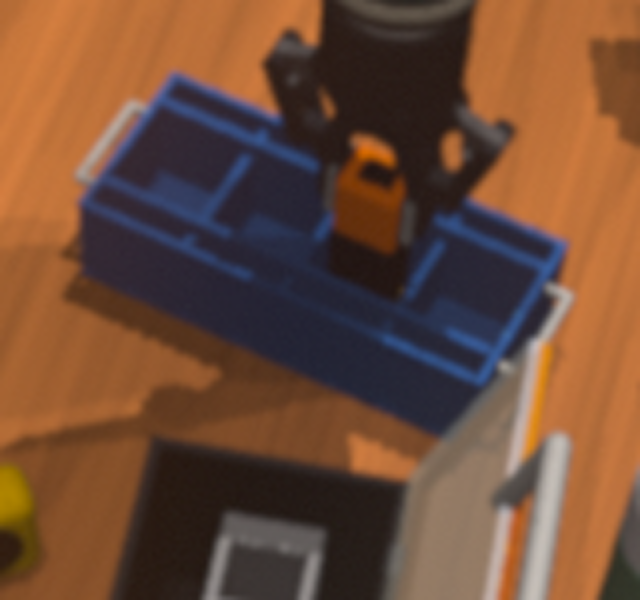

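```bash
python3 - <<'E'
from h import *
release(31)
P=tw(31); env.move_l([P[0],P[1],270])
pick(-99)
d=shot("scene","pk2")
for m in viewer.masks_of("scene","wrench")[:1]: print(m["confidence"],rect(d,big(m["mask"]),12))
d=shot("top","pk2t"); print(get_clock())
E
```

```text
desc False [587.5 -84.5 113.2]
w 37.367963878885824 [-0.4 -0.   6.3] [ 0.02  0.17 -0.03]
lift False [ 0.1  0.2 -3.1]
w 37.51479450767035 [-0.8 -0.3 -2.6]
0.92 (array([ 452.6, -352. ]), array([180. ,  39.2]), 4.52)
53.75
```

View pics/pk2.png

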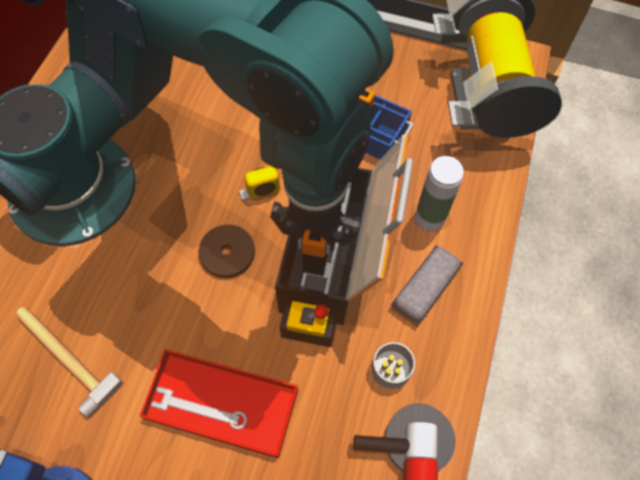

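View pics/pk2t.png

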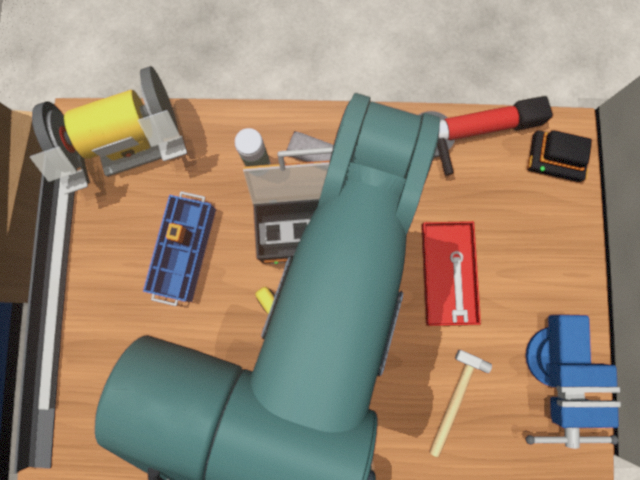

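```bash
python3 - <<'E'
from h import *
place(-92)
h=get_position()
if h[2]<112: release(-92)
env.move_l([h[0],h[1],270])
env.move_ptp([400,-150,330],down(BA))
d=shot("scene","e1",(270,50,470,300),2.4); print([r["point"] for r in viewer.search_frame("scene","pack1")])
d=shot("top","e2",(130,110,410,330),2.8); print([r["point"] for r in viewer.search_frame("top","pack1")])
print(get_clock())
E
```

```text
w 37.51633591422695 [ 0.6  0.4 -3. ]
down True [438.9 369.4 106.5] [-1.5  0.3  6.7]
[[441.0, 353.5, 99.7], [561.8, 334.3, 100.9], [670.6, 10.8, 235.6]]
[[437.4, 360.1, 123.0], [556.1, 333.0, 117.0]]
63.0667
```

View pics/e1.png

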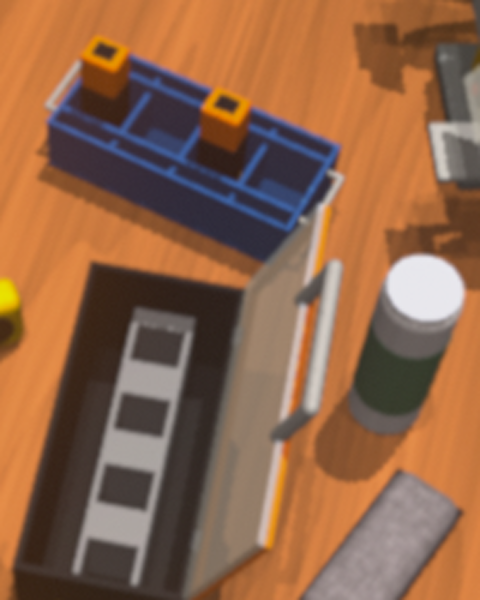

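View pics/e2.png

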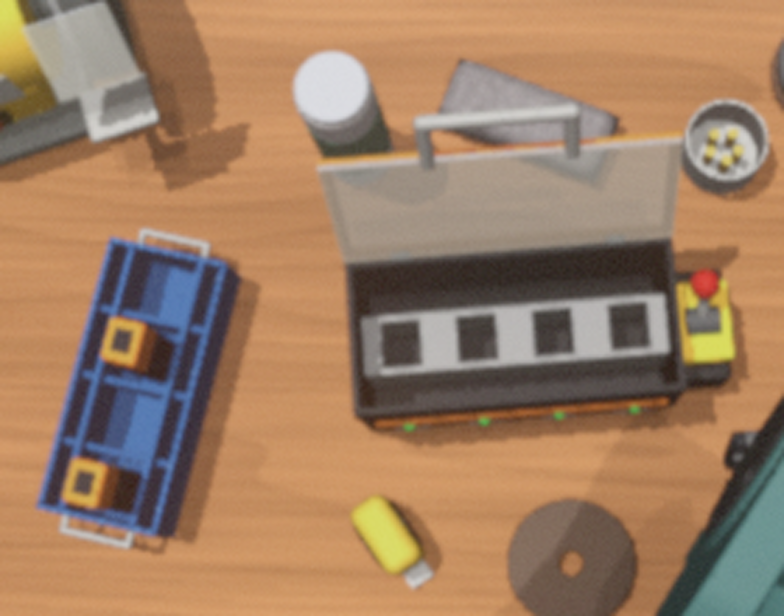

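```bash
python3 - <<'E'
from h import *
S=viewer.camera("scene");T=viewer.camera("top")
pt=np.array([499,117])/2.8+[130,110]-.32; ps=np.array([326,337])/2.4+[270,50]-.3
f=lambda P: np.r_[proj(T,[P])[0]-pt,proj(S,[P])[0]-ps]
s=least_squares(f,[700,20,300.]); print("tri",s.x,s.fun)
g=lambda t: np.r_[proj(T,[barp(t[0])])[0]-pt,proj(S,[barp(t[0])])[0]-ps]
s=least_squares(g,[1.9]); print("th",s.x,s.fun,barp(s.x[0]))
E
```

```text
tri [701.67310575  24.8656444  313.16966924] [-0.54059581 -0.99840105 -0.84224508  0.28648905]
th [1.91116722] [-1.2772586  -0.53587375 -0.747834    0.78574211] [701.96567964  26.48822315 309.17356421]
```

```bash
python3 - <<'E'
from h import *
o=down(BA); off=np.array([-2,0,1.])
env.set_gripper(45)
env.move_ptp(barp(1.6)+[0,0,120],o)
env.move_l(barp(1.9)+[0,0,70]); env.move_l(barp(1.9)+off,max_speed=80,stop_force=15)
env.set_gripper(5,40); print("w",get_width(),get_force().round(1),get_position().round(1))
for th in np.arange(1.8,-.01,-.1):
    h=env.move_l(barp(th)+off,max_speed=60,stop_force=38)
    print(round(th,1),h,get_force().round(1),round(get_width(),1))
    if h or get_width()<9: break
shot("scene","cl1"); print(get_clock())
E
```

```text
w 10.181901607548042 [ 2.7 -0.8  3.7] [698.4  26.3 311.2]
1.8 False [ 0.2 -0.5  9.1] 10.2
1.7 False [ 0.1 -0.3  9.1] 10.6
1.6 False [ 0.4 -1.4  7.2] 10.6
1.5 False [-2.  -2.1  3.8] 10.7
1.4 False [-1.6 -2.  -3.6] 10.5
1.3 False [-1.  -3.1 -0.5] 10.4
1.2 False [-1.4 -3.2 -2. ] 10.2
1.1 False [-0.6 -3.7  0.1] 10.6
1.0 False [-2.1 -3.5  0.9] 10.5
0.9 False [ 0.2 -2.3 -1.9] 10.5
0.8 False [ 2.  -2.2 -5.4] 10.8
0.7 False [ 5.8 -0.4 -7.1] 10.5
0.6 False [ 8.3 -0.6 -8.6] 10.5
0.5 False [ 6.9 -1.3 -7.6] 10.5
0.4 False [ 9.6 -0.5 -6.3] 10.8
0.3 False [10.8  0.6 -5.3] 10.4
0.2 False [11.8  0.9 -4.5] 10.6
0.1 False [13.1  1.7 -4.5] 10.4
-0.0 True [ 2.6  0.4 -2.7] 10.6
75.2583
```

View pics/cl1.png

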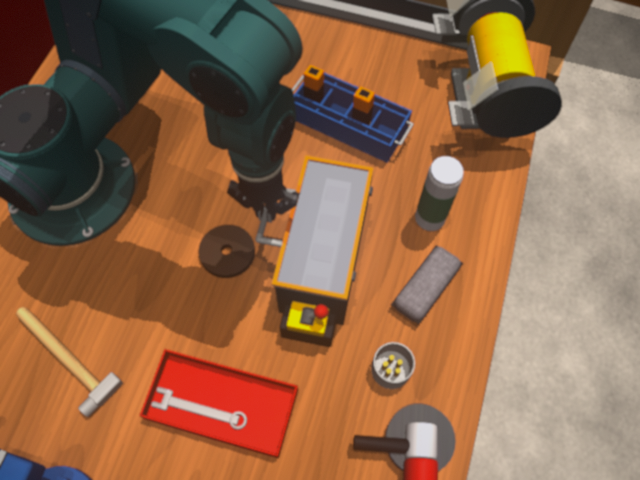

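```bash
python3 - <<'E'
from h import *
print(get_position(),get_force())
env.set_gripper(45); p=get_position(); env.move_l(p+[0,0,80],max_speed=100)
env.set_gripper(0)
env.move_l(barp(0)+[-1,0,185],max_speed=80)
h=env.move_l(barp(0)+[-1,0,15],max_speed=25,stop_force=12); print(h,get_position(),get_force())
env.move_l(barp(0)+[-1,0,110]); env.move_ptp([330,-230,300],down(BA))
d=shot("scene","f1",(220,140,400,360),2.7)
S=d
d=shot("top","f2",(130,110,500,340),2.1)
for c in ["scene","top"]:
    d=shot(c)
    for n in ["spraycan","tape","discs","bolttin","glassescase"]: print(n,[np.round(r["point"]) for r in viewer.search_frame(c,n)[:2]])
print(get_clock(),get_force(),get_position())
E
```

```text
[462.83075109   2.48379476 142.48989787] [ 2.12083178 -0.73758939 -2.46367891]
True [462.16554783   2.52685474 164.24421061] [-1.68276136  0.15051924  9.87546784]
spraycan [array([766., 146., 148.])]
tape [array([406., 106.,  60.])]
discs [array([386., -46.,  18.])]
bolttin [array([ 765., -166.,   19.])]
glassescase [array([789.,  -2.,  39.])]
spraycan [array([745., 166., 173.])]
tape [array([401., 120.,  63.]), array([568.,   0., 141.])]
discs [array([380., -39.,  21.]), array([ 611., -142.,  132.])]
bolttin [array([ 770., -177.,   20.]), array([ 450., -351.,   13.])]
glassescase [array([784.,  12.,  44.])]
86.5917 [ 0.08554507 -0.28362802 -0.6992612 ] [ 330.01323968 -230.01502703  300.01436204]
```

View pics/f1.png

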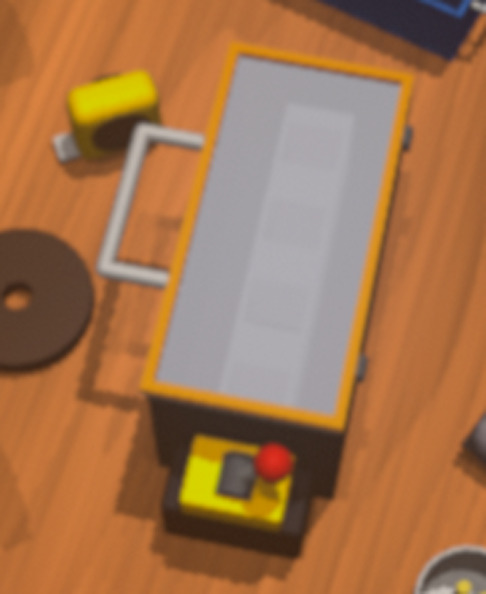

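View pics/f2.png

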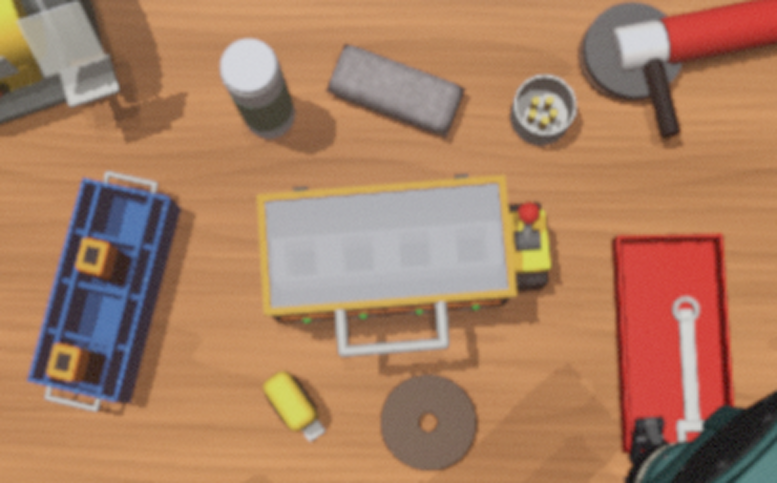

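```bash
python3 - <<'E'
from h import *
env.move_ptp([330,150,330],down(BA))
for c,cr in [("scene",(130,330,310,470)),("top",(400,200,500,340))]:
    d=shot(c,"g"+c,cr,3.5)
    for m in viewer.masks_of(c,"wrench")[:1]: print(m["confidence"],rect(d,big(m["mask"]),12))
E
```

```text
0.72 (array([ 448.8, -355.8]), array([171.3,  36.2]), 1.4)
0.69 (array([ 451.1, -357.6]), array([174.7,  38.3]), 0.2)
```

View pics/gscene.png

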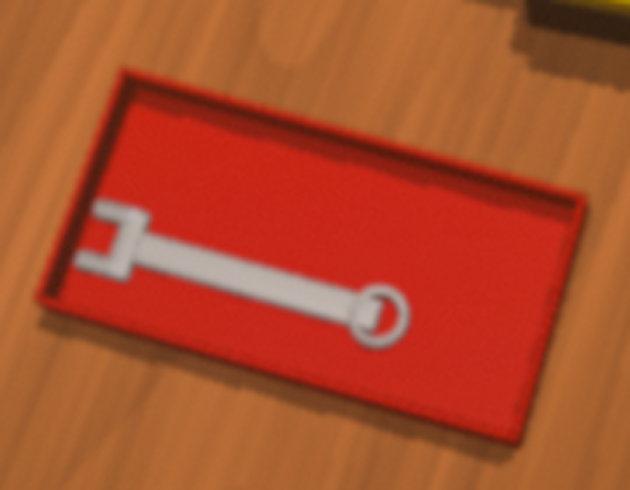

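View pics/gtop.png

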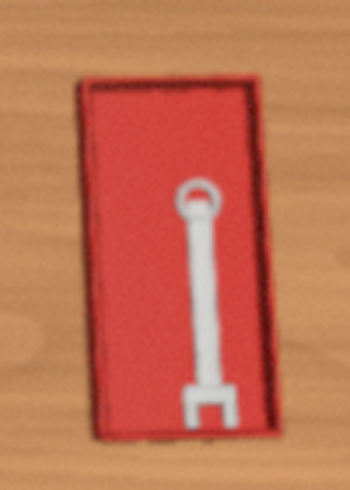

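```bash
python3 - <<'E'
from h import *
print(get_position(),get_force(),get_clock()); finish_job()
E
```

```text
[330.29502431 149.4900429  329.92722834] [0.42759787 0.41885884 1.32797399] 88.2833
the job is handed in; nothing more can be done
```

I switched the bank off, laid the wrench flat in the red tray and opened the cover. There were two packs, in the wells at y = +33 and -99 mm. I lifted both straight up and stood each in its own compartment of the blue carrier. Then I brought the cover down slowly by its bar until it was shut, and handed the job in at 88 s.

What the last checks showed:
- **Switch:** in the pictures it leans to the back.
- **Cover:** a light press on the bar met it at the height of a shut cover, and the picture matches the one from the start.
- **Packs:** both stand upright in the carrier and all four wells are empty.
- **Bystanders:** their detected positions are within about 5 mm of where they were.

Two things did not go quite to plan:
- **Wrench:** it was knocked aside in the tray during the run, by about 40 mm. I left it, because both cameras show it flat and about 34 mm and 25 mm off the tray centre, inside the 60 mm limits.
- **Opening the cover:** side forces reached about 47 N, because my estimate of the hinge position was slightly off. I corrected it for closing, where forces stayed below about 15 N, apart from a brief jump of over 38 N when the cover met its stop.

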